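# Tip a recalled box out of a packed rack

## Robot

A 6-joint arm with a two-finger parallel gripper is mounted at the origin on a cart in front of the work surface, level with it; the furniture and walls round the work are solid. World frame = base frame: x ahead of the robot, y to its left, z up, the work surface at z = 0. Lengths are in m, angles in rad, forces in N, time in s.
With the tool pointing down it reaches from about 0.275 to 0.825 m from the base axis. Payload 4.9 kg.
Tool frame: the origin (TCP) lies at the very end of the fingers, on their centre line; the grasp point (between the pads) lies r.grasp_offset behind it (r.grasp_offset is the distance from the TCP to the grasp point, in m); z points along the fingers, y is the line along which they close (so a half turn about z gives the same grasp; the last joint's range is limited). The gripper opens to 85 mm and grips with 20 to 120 N. Pads are 22 mm wide; open, the fingers measure 114 mm over their backs; the gripper's body (76 mm by 85 mm) begins 54 mm behind the grasp point. The pads swing forward as they close: fully open they stand 13 mm farther back than shut.
Start: joints at [1.011, 0.326, -0.193, 1.052, 0, 1.437], TCP at [0.227, 0.501, 0.202] pointing down, gripper open.
Joint ranges: [-2.65, 2.65], [-0.97, 1.79], [-1.3, 1.35], [-1.93, 2.1], [-1.47, 1.37], [-3.14, 3.14]. Speed limits (rad/s): [2.57, 2.57, 3.14, 3.14, 3.14, 3.14].

## Interface

Orientations are given as [roll, pitch, yaw] about the fixed x, y, z axes, in that order (R = Rz(yaw) Ry(pitch) Rx(roll)).
In Python, from bench import r gives the robot as it stands.
- The arm moves only by the tool drive_tool, never from a script. Its argument "deltas" is a list of rows, each a list of 7 numbers: the shift along the world's x, y, z in cm, then the turn, a rotation vector about the world's x, y, z in degrees, then the opening, from 0 (shut) to 1 (fully open). A call has 1 to 8 rows; each row is the pose to reach, as a shift and turn from the pose commanded when the call began; what a row does not reach only later rows make up. A row lasts 1/12 s, in which the tool goes at most 41.7 mm and 7.16 degrees, less where a joint would pass 70% of its speed; a pose out of reach is approached as far as the arm can. A call with a gripper value outside its range is refused whole. The fingers move at their own pace and stop on an object; "grip_force" is the grip in N (left out, the last holds). Time passes only in rows, so rows that repeat a pose let the fingers close. It gives the time, the measured TCP pose, the force and the opening at its end, in the units of the state.
- r.observe(): the state, without advancing time (a new reading comes with each control period).
- r.grab_frame(name): name is "side" or "top"; returns a dict with "img" (400x640x3 uint8, red, green, blue), "mtx" (3x3 intrinsics, pixels), "origin" and "attitude" of the camera in the world. Camera axes: x right, y down, z forward; pixel columns grow to the right and rows downward; lengths in m; the calibration is good to about 2 mm. A picture is of the moment at which its call begins. There is no depth.
- r.close_job(): hands the job in, once; it reports no verdict.
The state is a dict: "clock": time; "qpos": joint angles; "joint_vel": joint speeds; "joint_torque": joint torques, N m; "position": TCP position; "ee_rot": TCP orientation; "contact_force": force on the tool from outside, world axes, zero at the start; "moment": the same for the moment, N m; "opening": opening from 0.0 (shut) to 1.0 (fully open).
Only numpy, scipy, OpenCV 4.12 (cv2) and the standard library are available. Lean on these libraries where they do the work, as an engineer would, in place of code of your own. Each camera call takes 0.05 s, during which the arm holds its last target. There are 200 camera calls.

## Task

Pull the box with the red stickers from the tightly packed row: tip it forward by its top, with its foot staying behind the rack's lip, until it leans on the rack's front bar, then take hold of it there and lift it out. Set it down gently, standing upright and flat on the floor of the blue tray, near the tray's middle. Leave the other boxes standing in their places, and do not disturb the two brown bottles.

Things in the scene. Friction and masses are not known exactly. Their poses are not given: they have to be found in the camera images.
- rack: fixed grey steel rack holding four boxes side by side. Origin on the worktop below the middle of the row's front faces; x to the rear, y along the row to the left, z up. Upright boxes fill x = 0 to 101 mm, y = -126 to 126 mm at 63.5 mm pitch (1.5 mm gaps) and z = 6 mm (rack floor) to 172 mm. End panels, 165 mm high, inner faces at y = +-128 mm, 5 mm thick, close the row
- foot_lip (a point): middle of the rear top edge of the lip before the boxes' feet, 3 mm in front of them and 5 mm above the rack's floor; axes as the rack's. A box pulled forward by its top tips about its front foot edge behind this lip; tipped less than about 31 degrees it falls back upright when let go
- rest_bar (a point): middle of the axis of the rack's steel front bar, 10 mm diameter, along the rack's y, 52 mm in front of the row and 60 mm above the worktop, between end arms 72 mm high; axes as the rack's. A box tipped past its balance point leans on this bar at about 40 degrees and stays there when let go
- back_wall (a point): middle of the rear top edge of the rack's low back wall (95 mm high, 108 mm behind the row's front); axes as the rack's. Above it the boxes' rear faces are open, and the worktop behind it is free for at least 60 mm. Wall shelves hang over the rear of the worktop: reach in just behind the boxes, best with the wrist leaning towards the robot
- marked_box_centre (a point): centre of the white tablet box with two round red stickers (30 mm, on top and high on the front). Rigid, 62 mm wide (along the row) x 100 deep x 166 tall, 0.25 to 0.47 kg, in any place of the row. Axes: x depth, to the rear of the rack; y up along the 166 mm; z along the width, to the right as the robot sees it
- marked_box_foot (a point): middle of the lower front edge of the marked box (50 mm in front of and 83 mm below its centre), the edge it tips about; axes as for its centre
- box_b_centre (a point): centre of a box like the marked one but without a sticker (62 x 100 x 166 mm standing, axes as for the marked box); stays standing in the row
- box_c_centre (a point): centre of a box like the marked one but without a sticker (62 x 100 x 166 mm standing, axes as for the marked box); stays standing in the row
- box_d_centre (a point): centre of a box like the marked one but without a sticker (62 x 100 x 166 mm standing, axes as for the marked box); stays standing in the row
- returns_tray: open blue plastic tray, fixed, outside 160 (x) x 130 (y) x 25 mm high, 4 mm walls and floor (floor top at z = 4 mm or a little over). Origin: centre of its underside, z up
- tablet_bottle_1: loose brown tablet bottle, 57 mm diameter, 95 mm tall, standing beyond the tray; origin at the centre of its underside; a bystander
- dropper: loose brown dropper bottle with a black pipette top, 34 mm diameter, 102 mm tall, standing beyond the tray; origin at the centre of its underside; a bystander
Mind the look-alikes: they are no part of the job. Leave any green look-alike of the part that bears marked_box_centre alone. What is shaped like the part that bears box_d_centre but purple is not meant.

How it is judged:
By the outcome, as a careful person would: the job done as asked, in the order asked, and still so for the second after the job is handed in, with the robot touching nothing.
It also fails if it takes over 72 s, if anything falls off the work surface, if the arm or the gripper's body presses on something with over 40 N, if the wrist force passes 120 N, or if a joint passes its speed limit or range.

## Working session

There is one attempt and no reset: what is moved stays moved. The work goes in short steps, Python scripts to look and compute and a tool call to move; the robot and the scene stay as the last step left them, time stands still between calls to the robot, and variables do not carry over. Pictures are saved under pics/ and viewed, on a budget of 10 in all, crops included, one or two more only if the job needs it, and the job is handed in when it is done.

Besides the shell and the picture viewer there is one more tool, called after "Request:" in YAML: its name, and indented under it one key for each argument. drive_tool: Moves the arm, as the interface text tells. Its arguments: {"type":"object","properties":{"deltas":{"type":"array","items":{"type":"array","items":{"type":"number"}}},"grip_force":{"type":"number"}},"required":["deltas"]}

```bash
ls; mkdir -p pics; python3 - <<'E'
from bench import r
import cv2
o=r.observe(); print(o, r.grasp_offset)
for n in("side","top"):
    f=r.grab_frame(n); cv2.imwrite(f"pics/{n}0.png",f["img"][:,:,::-1]); print(n,f["mtx"],f["origin"],f["attitude"])
E
```

```text
pics
{'clock': 0.0, 'qpos': array([ 1.01074696e+00,  3.26941727e-01, -1.93587092e-01,  1.05196737e+00,
       -2.49422025e-05,  1.43661534e+00]), 'joint_vel': array([ 0.00054365,  0.00046874,  0.00071557, -0.00154243,  0.00056189,
        0.00079006]), 'joint_torque': array([-7.99163281e-04, -4.43400407e+01,  2.62437665e+01,  1.53241062e-02,
       -2.01913008e-04, -2.14629279e-05]), 'position': array([0.22686694, 0.50034996, 0.20140181]), 'ee_rot': array([-3.13990474e+00, -2.02686996e-04,  2.71572412e+00]), 'contact_force': array([ 0.88947224, -0.58813785, -0.45904243]), 'moment': array([-0.01197242, -0.02111638, -0.06623249]), 'opening': 1.0000701007376622} 0.0187
side [[395.91390495   0.         319.58510587]
 [  0.         395.91390495 197.04716532]
 [  0.           0.           1.        ]] [ 0.4243858  -0.79472863  0.65232442] [-2.24162767 -0.00772558 -0.19145822]
top [[506.18550042   0.         325.78637022]
 [  0.         506.18550042 195.79401062]
 [  0.           0.           1.        ]] [ 0.34894226 -0.11855496  1.54286872] [-3.00187294  0.01470739 -1.5543366 ]
```

View pics/side0.png

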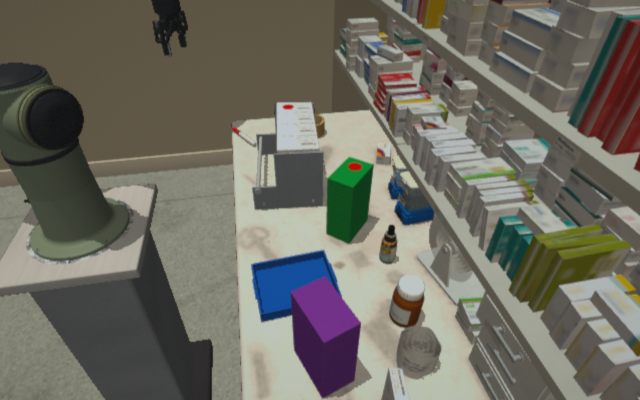

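View pics/top0.png

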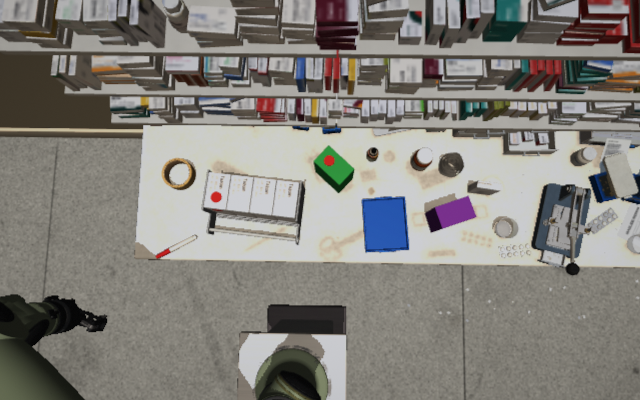

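Side view: the candidates with a red sticker are the white box at the far end of the rack row (side 288,106; top 216,197) and a free-standing green box (side 355,167; top 329,160). The white one in the rack fits the description, and the green and purple boxes are look-alikes. The tray is at top (385,224); the bottles are at top (372,154) and (421,158).

```bash
cat > h.py <<'E'
import numpy as np, cv2
from scipy.spatial.transform import Rotation as R
from bench import r
def ray(f,uv):
    d=np.linalg.inv(f["mtx"])@np.array([uv[0],uv[1],1.]); return f["origin"],R.from_euler("xyz",f["attitude"]).as_matrix()@d
def onz(f,uv,z):
    o,d=ray(f,uv); return o+d*(z-o[2])/d[2]
def proj(f,p):
    c=R.from_euler("xyz",f["attitude"]).as_matrix().T@(np.asarray(p,float)-f["origin"]); return (f["mtx"]@c)[:2]/c[2]
def tri(fa,a,fb,b):
    (o1,d1),(o2,d2)=ray(fa,a),ray(fb,b)
    s=np.linalg.lstsq(np.c_[d1,-d2],o2-o1,rcond=None)[0]; p,q=o1+s[0]*d1,o2+s[1]*d2
    return (p+q)/2,np.linalg.norm(p-q)
E
python3 - <<'E'
from h import *
t=r.grab_frame("top"); s=r.grab_frame("side")
def red(f):
    i=f["img"].astype(int); return ((i[...,0]>150)&(i[...,1]<80)&(i[...,2]<80)).astype(np.uint8)
def blue(f):
    i=f["img"].astype(int); return ((i[...,2]>100)&(i[...,0]<60)&(i[...,2]>i[...,1]+50)).astype(np.uint8)
def blobs(m,k=15):
    n,l,st,c=cv2.connectedComponentsWithStats(m); return [(c[j].round(1),st[j].tolist()) for j in range(1,n) if st[j][4]>k]
for n,f in(("top",t),("side",s)):
    print(n,"red",[b for b in blobs(red(f)) if b[0][1]<230 and b[0][0]<370 and b[0][1]>90])
    print(n,"blue",blobs(blue(f),300))
a=cv2.resize(t["img"][160:252,190:320],None,fx=6,fy=6,interpolation=cv2.INTER_CUBIC)
b=cv2.resize(s["img"][90:220,225:345],None,fx=4.5,fy=4.5,interpolation=cv2.INTER_CUBIC)
cv2.imwrite("pics/topc.png",a[:,:,::-1]); cv2.imwrite("pics/sidec.png",b[:,:,::-1])
# top-plane white quad
g=t["img"][160:252,190:320].astype(int); m=((g.min(2)>150)).astype(np.uint8)
E
```

```text
top red [(array([266.1, 105.1]), [262, 99, 10, 12, 52]), (array([257.9, 104.7]), [257, 101, 3, 9, 18]), (array([328.6, 160.1]), [324, 156, 10, 9, 78]), (array([215.7, 196.7]), [211, 192, 10, 10, 77])]
top blue [(array([384.6, 224.1]), [362, 197, 47, 55, 2206])]
side red [(array([287.8, 106.4]), [284, 105, 9, 4, 30]), (array([235.6, 129.4]), [233, 127, 6, 6, 16]), (array([354.6, 166.1]), [349, 163, 12, 7, 69])]
side blue [(array([285.4, 282.4]), [252, 257, 82, 58, 2418])]
```

View pics/topc.png

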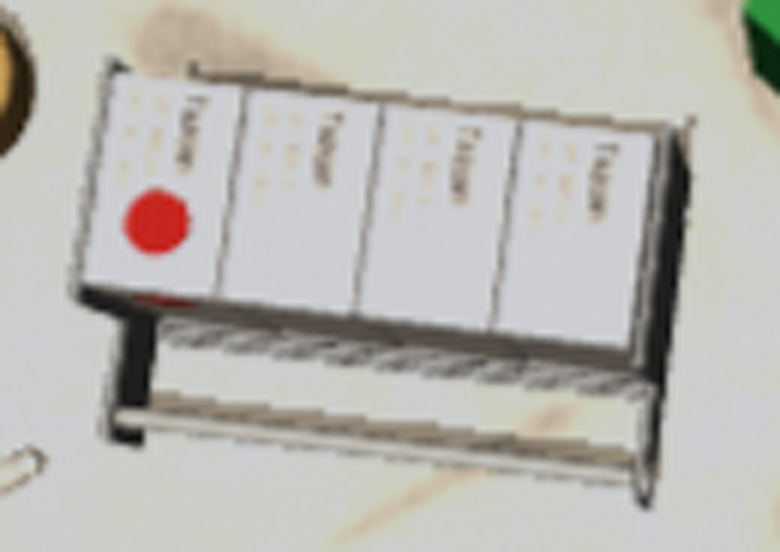

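View pics/sidec.png

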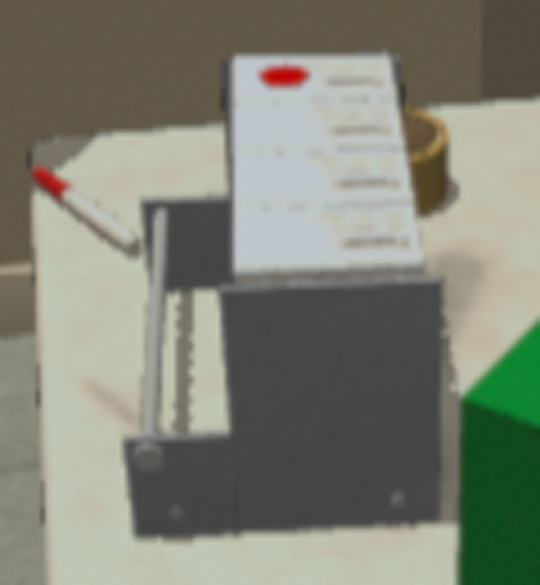

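The crops confirm it: the marked box is the leftmost in the row (sticker at top 216,197; a second sticker just visible on its front), against the left end panel. Next I fit the rack pose.

```bash
cat > m.py <<'E'
from h import *
t=r.grab_frame("top"); s=r.grab_frame("side")
ct=[((x+.5)/6-.5+190,(y+.5)/6-.5+160) for x,y in((115,72),(657,130),(633,349),(82,288))] # LR,RR,RF,LF
cs=[((x+.5)/4.5-.5+225,(y+.5)/4.5-.5+90) for x,y in((394,54),(424,273),(235,272),(231,55))]
mod=np.array([[.1005,.126],[.1005,-.126],[0,-.126],[0,.126]])
for n,f,c in(("top",t,ct),("side",s,cs)):
    P=np.array([onz(f,u,.172)[:2] for u in c])
    a=mod-mod.mean(0);b=P-P.mean(0)
    th=np.arctan2((a[:,0]*b[:,1]-a[:,1]*b[:,0]).sum(),(a*b).sum())
    C=np.array([[np.cos(th),-np.sin(th)],[np.sin(th),np.cos(th)]])
    o=P.mean(0)-C@mod.mean(0)
    print(n,"yaw",np.degrees(th),"origin",o,"res mm",((P-(mod@C.T+o))*1000).round(1).tolist(),"edges",np.linalg.norm(np.diff(P[[0,1,2,3,0]],axis=0),axis=1).round(3))
print("sticker tri",tri(t,(215.7,196.7),s,(287.8,106.4)),onz(t,(215.7,196.7),.172),onz(s,(287.8,106.4),.172))
# bar: top image ends
bt=[((x+.5)/6-.5+190,(y+.5)/6-.5+160) for x,y in((120,418),(634,472))]
print("bar",[onz(t,u,.063)[:2] for u in bt])
# tray
for n,f in(("top",t),("side",s)):
    i=f["img"].astype(int); m=((i[...,2]>90)&(i[...,0]<70)&(i[...,2]>i[...,1]+40)).astype(np.uint8)
    k,l,st,c=cv2.connectedComponentsWithStats(m); j=[j for j in range(1,k) if st[j][4]>1500][0]
    cn=max(cv2.findContours((l==j).astype(np.uint8),0,2)[0],key=cv2.contourArea); R4=cv2.minAreaRect(cn)
    print(n,"tray box",cv2.boxPoints(R4).round(1).tolist(),"z25:",[onz(f,u,.025)[:2].round(3).tolist() for u in cv2.boxPoints(R4)])
print("bottles base approx",onz(t,(372,154),.1),onz(t,(421,156),.095), "green",onz(t,(329,160),.17),"purple corners",[onz(t,u,.17)[:2].round(3).tolist() for u in ((426,210),(468,198),(476,213),(436,230))])
E
python3 m.py
```

```text
top yaw -5.408534161549195 origin [0.49219246 0.11347972] res mm [[0.2, -0.2], [0.3, 0.3], [-0.4, -0.7], [-0.1, 0.6]] edges [0.252 0.101 0.253 0.101]
side yaw -6.670927760832978 origin [0.49095576 0.11105237] res mm [[-0.8, 0.3], [-1.8, -5.8], [3.5, 0.6], [-0.9, 4.9]] edges [0.258 0.096 0.256 0.101]
sticker tri (array([0.53406255, 0.20675797, 0.17198868]), np.float64(0.0009555126794642405)) [0.53454251 0.2067456  0.172     ] [0.5335731  0.20663592 0.172     ]
bar [array([0.45263277, 0.24610502]), array([ 0.43020772, -0.00623464])]
top tray box [[361.79998779296875, 198.5], [404.79998779296875, 195.60000610351562], [408.3999938964844, 249.60000610351562], [365.3999938964844, 252.5]] z25: [[0.555, -0.202], [0.566, -0.332], [0.404, -0.341], [0.393, -0.213]]
side tray box [[248.6999969482422, 264.79998779296875], [329.5, 246.89999389648438], [340.70001220703125, 297.0], [259.8999938964844, 314.8999938964844]] z25: [[0.39, -0.217], [0.568, -0.197], [0.56, -0.332], [0.404, -0.344]]
bottles base approx [ 0.67618596 -0.22639573  0.1       ] [ 0.67324044 -0.36933127  0.095     ] green [ 0.64178968 -0.10243126  0.17      ] purple corners [[0.507, -0.368], [0.541, -0.483], [0.5, -0.504], [0.453, -0.395]]
```

```bash
cat >> h.py <<'E'
RO=np.array([.4922,.1135,0]); RY=-5.4
RM=R.from_euler("z",RY,degrees=True).as_matrix()
def orient(lean,yaw=RY):
    a=np.radians(lean);c,s=np.cos(a),np.sin(a)
    return R.from_euler("z",yaw,degrees=True)*R.from_matrix([[-c,0,s],[0,1,0],[-s,0,-c]])
def to(p,lean,yaw=RY,rack=True):
    "deltas in cm / deg from the present pose to TCP p (rack or world axes) with lean"
    o=r.observe(); P=RO+RM@np.array(p) if rack else np.array(p)
    d=(P-o["position"])*100; w=(orient(lean,yaw)*R.from_euler("xyz",o["ee_rot"]).inv()).as_rotvec(degrees=True)
    print("move",d.round(2),"turn",w.round(1),"rows>=",max(np.linalg.norm(d)/4.17,np.linalg.norm(w)/7.16).round(1))
def st():
    o=r.observe(); Rt=R.from_euler("xyz",o["ee_rot"]).as_matrix()
    print("t",round(o["clock"],2),"rack",(RM.T@(o["position"]-RO)).round(4),"world",o["position"].round(4),"tool z(rack)",(RM.T@Rt[:,2]).round(3),"F",o["contact_force"].round(1),"M",o["moment"].round(2),"open",round(o["opening"],3),"q",o["qpos"].round(2))
E
python3 -c "
from h import *
st(); to([.145,.095,.28],25); to([.137,.095,.149],25)"
```

```text
t 0.3 rack [-0.3004  0.3606  0.2019] world [0.227  0.5007 0.2019] tool z(rack) [-0. -0. -1.] F [-1.4 -0.4 -0.2] M [ 0.   -0.02 -0.01] open 0.997 q [ 1.01  0.33 -0.19  1.05  0.    1.44]
move [ 41.85 -30.63   7.81] turn [ -6.4 -24.3  18.7] rows>= 12.6
move [ 41.05 -30.56  -5.29] turn [ -6.4 -24.3  18.7] rows>= 12.3
```

Request:
drive_tool:
  deltas:
    - [0,0,5,0,0,0,0]
    - [0,0,10,0,0,0,0]
    - [0,0,13,0,0,0,0]
    - [0,0,13,0,0,0,0]
  grip_force: 40

```text
clock: 0.63
position: [0.2286, 0.5032, 0.3399]
ee_rot: [3.131, 0.002, 2.716]
contact_force: [-0.9, -0.3, 0.5]
opening: 0.454
```

```bash
python3 -c "
from h import *
st(); to([.145,.095,.29],25)"
```

```text
t 0.63 rack [-0.2991  0.3632  0.3399] world [0.2286 0.5032 0.3399] tool z(rack) [ 0.005  0.01  -1.   ] F [-0.9 -0.3  0.5] M [-0.01 -0.05 -0.  ] open 0.454 q [ 1.01  0.27  0.08  1.37 -0.    1.44]
move [ 41.69 -30.88  -4.99] turn [ -7.  -24.   18.6] rows>= 12.5
```

Request:
drive_tool:
  deltas:
    - [4,-3,0,-1,-4,3,0]
    - [8,-6,0,-2,-8,6,0]
    - [12,-9,0,-3,-12,9,0]
    - [16,-12,0,-4,-16,12,0]
    - [20,-15,0,-5.5,-20,15,0]
    - [24,-18,0,-7,-24,18.6,0]
    - [27,-20,0,-7,-24,18.6,0]
    - [30,-22,0,-7,-24,18.6,0]

```text
clock: 1.3
position: [0.495, 0.3018, 0.3319]
ee_rot: [-3.131, 0.434, 3.05]
contact_force: [0.9, 1.2, -0.3]
opening: -0.001
```

Request:
drive_tool:
  deltas:
    - [4,-3,0,0,0,0,0]
    - [8,-6,0,0,0,0,0]
    - [11,-8,-2,0,0,0,0]
    - [11.7,-8.9,-4,0,0,0,0]
    - [11.7,-8.9,-4,0,0,0,0]
    - [11.7,-8.9,-4,0,0,0,0]

```text
clock: 1.8
position: [0.6118, 0.2122, 0.2897]
ee_rot: [-3.129, 0.43, 3.046]
contact_force: [0.0, 0.5, 0.2]
opening: -0.0
```

```bash
python3 -c "
from h import *
st(); to([.145,.095,.29],25); to([.137,.095,.149],25)"
```

```text
t 1.8 rack [0.1097 0.1095 0.2897] world [0.6118 0.2122 0.2897] tool z(rack) [ 0.417 -0.013 -0.909] F [0.  0.5 0.2] M [ 0.07  0.42 -0.01] open -0.0 q [ 0.31  0.17 -0.28  0.73 -0.18  0.37]
move [ 3.37 -1.77  0.03] turn [ 0.6 -0.4  0.4] rows>= 0.9
move [  2.58  -1.7  -14.07] turn [ 0.6 -0.4  0.4] rows>= 3.5
```

Request:
drive_tool:
  deltas:
    - [2,-1,0,0.6,-0.4,0.4,0]
    - [3.3,-1.8,0,0.6,-0.4,0.4,0]
    - [3.3,-1.8,-2,0.6,-0.4,0.4,0]
    - [3.3,-1.8,-4,0.6,-0.4,0.4,0]
    - [3.3,-1.8,-6,0.6,-0.4,0.4,0]
    - [3.3,-1.8,-7,0.6,-0.4,0.4,0]
    - [3.3,-1.8,-7,0.6,-0.4,0.4,0]

```text
clock: 2.38
position: [0.6436, 0.1963, 0.2198]
ee_rot: [3.141, 0.436, 3.051]
contact_force: [-0.4, 0.3, -0.3]
opening: 0.001
```

```bash
python3 -c "
from h import *
st(); to([.137,.095,.149],25); to([.124,.095,.149],25)"
```

```text
t 2.38 rack [0.1429 0.0966 0.2198] world [0.6436 0.1963 0.2198] tool z(rack) [ 0.423  0.002 -0.906] F [-0.4  0.3 -0.3] M [ 0.05  0.41 -0.04] open 0.001 q [ 0.26  0.25 -0.36  0.55 -0.14  0.32]
move [-0.61 -0.11 -7.08] turn [-0.  -0.  -0.2] rows>= 1.7
move [-1.9   0.01 -7.08] turn [-0.  -0.  -0.2] rows>= 1.8
```

Request:
drive_tool:
  deltas:
    - [-0.6,-0.1,-2,0,0,0,0]
    - [-0.6,-0.1,-4,0,0,0,0]
    - [-0.6,-0.1,-6,0,0,0,0]
    - [-0.6,-0.1,-7.1,0,0,0,0]
    - [-0.6,-0.1,-7.1,0,0,0,0]
    - [-0.6,-0.1,-7.1,0,0,0,0]

```text
clock: 2.88
position: [0.6399, 0.1955, 0.1523]
ee_rot: [3.14, 0.441, 3.05]
contact_force: [1.1, -0.9, 0.5]
opening: -0.002
```

```bash
python3 -c "
from h import *
st(); to([.124,.095,.149],25)
s=r.grab_frame('side')['img'][60:200,225:385]; t=r.grab_frame('top')['img'][130:250,180:330]
a=cv2.resize(s,None,fx=2.5,fy=2.5,interpolation=2); b=cv2.resize(t,None,fx=2.5,fy=2.5,interpolation=2)
c=np.zeros((350,780,3),np.uint8); c[:350,:400]=a; c[:300,402:777]=b; cv2.imwrite('pics/behind.png',c[:,:,::-1])"
```

```text
t 2.88 rack [0.1394 0.0956 0.1523] world [0.6399 0.1955 0.1523] tool z(rack) [ 0.427  0.003 -0.904] F [ 1.1 -0.9  0.5] M [0.01 0.38 0.04] open -0.002 q [ 0.26  0.31 -0.48  0.37 -0.15  0.32]
move [-1.53  0.09 -0.33] turn [-0.1  0.3 -0.2] rows>= 0.4
```

View pics/behind.png

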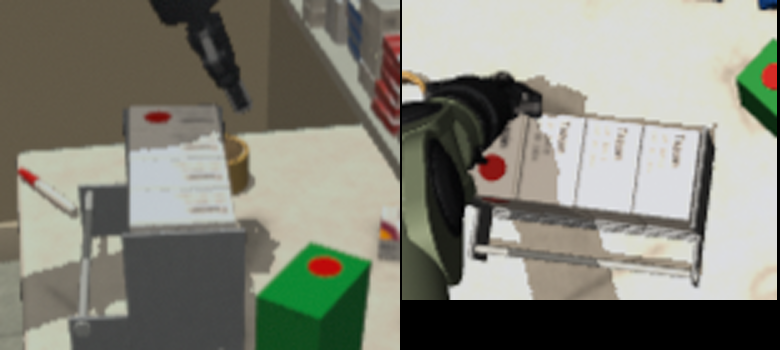

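The shut fingertip stands behind the marked box's rear face (side crop 245,105), clear of it, with the arm over the box in the top view. Pulling now.

Request:
drive_tool:
  deltas:
    - [-0.8,0.08,-0.3,0,0,0,0]
    - [-1.4,0.13,-0.3,0,0,0,0]
    - [-1.9,0.18,-0.2,0,0,0,0]
    - [-2.4,0.23,0,0,0,0,0]
    - [-2.9,0.27,0.3,0,0,0,0]
    - [-3.4,0.32,0.5,0,0,0,0]
    - [-3.9,0.37,0.7,0,0,0,0]
    - [-3.9,0.37,0.7,0,0,0,0]

```text
clock: 3.65
position: [0.5996, 0.1989, 0.1588]
ee_rot: [3.14, 0.44, 3.05]
contact_force: [0.1, -0.2, 0.4]
opening: -0.0
```

```bash
python3 -c "
from h import *
st(); to([.058,.095,.149+.0242],25); to([.008,.095,.149+.0275],25)
s=r.grab_frame('side')['img'][60:200,225:385]; t=r.grab_frame('top')['img'][130:250,180:330]
a=cv2.resize(s,None,fx=2.5,fy=2.5,interpolation=2); b=cv2.resize(t,None,fx=2.5,fy=2.5,interpolation=2)
c=np.zeros((350,780,3),np.uint8); c[:350,:400]=a; c[:300,402:777]=b; cv2.imwrite('pics/tip1.png',c[:,:,::-1])"
```

```text
t 3.65 rack [0.0988 0.0951 0.1588] world [0.5996 0.1989 0.1588] tool z(rack) [ 0.426  0.003 -0.905] F [ 0.1 -0.2  0.4] M [-0.02  0.42 -0.03] open -0.0 q [ 0.29  0.24 -0.55  0.37 -0.16  0.34]
move [-4.07  0.37  1.44] turn [-0.1  0.2 -0.2] rows>= 1.0
move [-9.05  0.84  1.77] turn [-0.1  0.2 -0.2] rows>= 2.2
```

View pics/tip1.png

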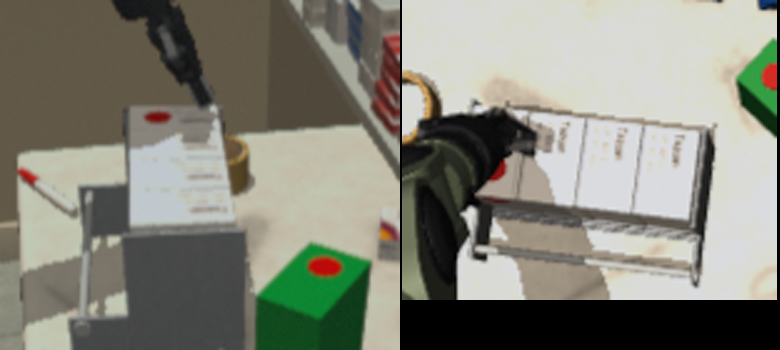

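The picture shows the box unmoved (sticker still at crop 157,117) and no force, so the tip isn't where I assumed. I'll project the TCP into both views.

```bash
python3 -c "
from h import *
t=r.grab_frame('top'); s=r.grab_frame('side'); p=r.observe()['position']
print('TCP px top',proj(t,p),'side',proj(s,p))
z=R.from_euler('xyz',r.observe()['ee_rot']).as_matrix()[:,2]
print('50 back',proj(t,p-.05*z),proj(s,p-.05*z), '150 back',proj(t,p-.15*z),proj(s,p-.15*z))
# rack box rear top edge and other landmarks
for q in ([.1,.126,.172],[.1,.0635,.172],[0,.126,.172],[.1,-.126,.172]):
  w=RO+RM@np.array(q); print(q,proj(t,w).round(1),proj(s,w).round(1))
# finger tip from px in both views
print(tri(t,(229,182),s,(309,101.5)))
c=np.zeros((560,800,3),np.uint8)
c[:480,:400]=cv2.resize(s['img'][75:155,270:337],(400,480),interpolation=2)
c[:480,402:800]=cv2.resize(t['img'][160:240,195:261],(398,480),interpolation=2)
cv2.imwrite('pics/tip2.png',c[:,:,::-1])"
```

```text
TCP px top [220.82464652 173.95362976] side [312.41859955 110.36646368]
50 back [216.08044051 178.64946809] [304.47935009  95.25404145] 150 back [205.52134313 189.10091435] [287.18514171  62.33438316]
[0.1, 0.126, 0.172] [208.7 171.8] [311.5 100.9]
[0.1, 0.0635, 0.172] [231.  174.2] [313.4 110.9]
[0, 0.126, 0.172] [203.5 207.6] [275.8 102.2]
[0.1, -0.126, 0.172] [299.1 181.5] [320.4 147.8]
(array([0.57846204, 0.16542965, 0.20030717]), np.float64(0.014347959826457281))
```

View pics/tip2.png

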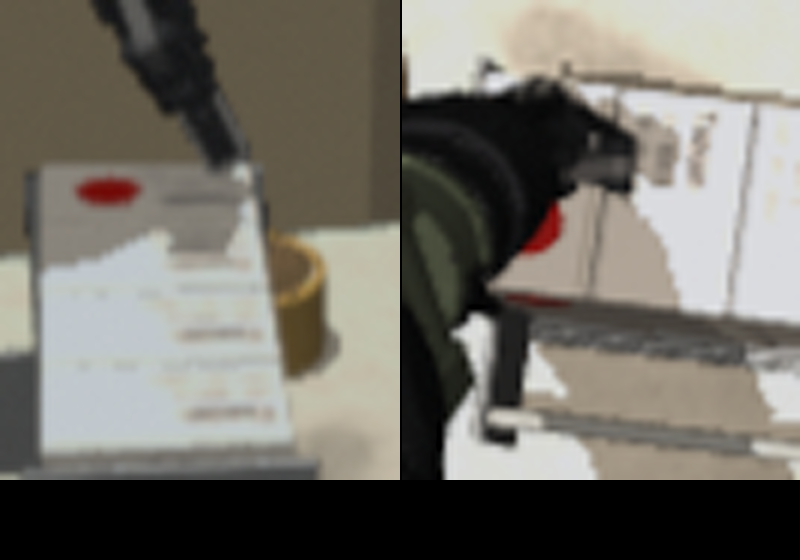

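```bash
python3 -c "
from h import *
s=r.grab_frame('side'); t=r.grab_frame('top'); o=r.observe()
z=orient(25).as_matrix()[:,2]
P=np.array([.6399,.1955,.1523])
for b in (0,.01,.02,.03): print(b,'behind-pose side',proj(s,P-b*z).round(1),'now',proj(s,o['position']-b*z).round(1))
a=cv2.imread('pics/behind.png')[:350,:400].max(2)
m=(a<70); m[120:]=0; ys,xs=np.nonzero(m[:, 200:]); xs+=200
for y in range(85,116,3): print(y,[x for x in xs[ys==y]][:1],[x for x in xs[ys==y]][-1:])
print('scale: px=225+x/2.5, 60+y/2.5', 225+245/2.5,60+108/2.5)
"
```

```text
0 behind-pose side [326.5 111.7] now [312.4 110.5]
0.01 behind-pose side [325.  108.8] now [310.9 107.5]
0.02 behind-pose side [323.6 105.8] now [309.3 104.5]
0.03 behind-pose side [322.1 102.8] now [307.7 101.5]
85 [np.int64(216)] [np.int64(240)]
88 [np.int64(219)] [np.int64(242)]
91 [np.int64(226)] [np.int64(243)]
94 [np.int64(227)] [np.int64(244)]
97 [np.int64(229)] [np.int64(246)]
100 [np.int64(231)] [np.int64(247)]
103 [np.int64(232)] [np.int64(249)]
106 [np.int64(234)] [np.int64(248)]
109 [np.int64(235)] [np.int64(244)]
112 [] []
115 [] []
scale: px=225+x/2.5, 60+y/2.5 323.0 103.2
```

```bash
python3 -c "
from h import *
s=r.grab_frame('side'); t=r.grab_frame('top')
P=np.array([.227,.5007,.2019]); y=np.array([np.cos(np.radians(65.6)),np.sin(np.radians(65.6)),0])
for b in (0,.013,.026,.04): print(b,[proj(s,P+[0,0,b]+k*.05*y).round(1).tolist() for k in(-1,0,1)],[proj(t,P+[0,0,b]+k*.05*y).round(1).tolist() for k in(-1,0,1)])
c=np.zeros((400,800,3),np.uint8)
c[:,:400]=cv2.resize(cv2.imread('pics/side0.png')[20:70,145:195],(400,400),interpolation=2)
c[:,400:]=cv2.resize(cv2.imread('pics/top0.png')[290:340,65:115],(400,400),interpolation=2)
cv2.imwrite('pics/start.png',c)"
```

```text
0 [[170.2, 70.1], [178.4, 64.4], [186.2, 59.0]] [[112.1, 318.6], [95.4, 310.2], [78.8, 301.8]]
0.013 [[169.2, 65.9], [177.5, 60.2], [185.4, 55.0]] [[109.9, 319.1], [93.0, 310.6], [76.3, 302.2]]
0.026 [[168.2, 61.6], [176.6, 56.1], [184.6, 50.9]] [[107.7, 319.7], [90.7, 311.1], [73.7, 302.5]]
0.04 [[167.1, 56.9], [175.7, 51.5], [183.7, 46.4]] [[105.3, 320.2], [88.0, 311.5], [70.9, 302.9]]
```

View pics/start.png

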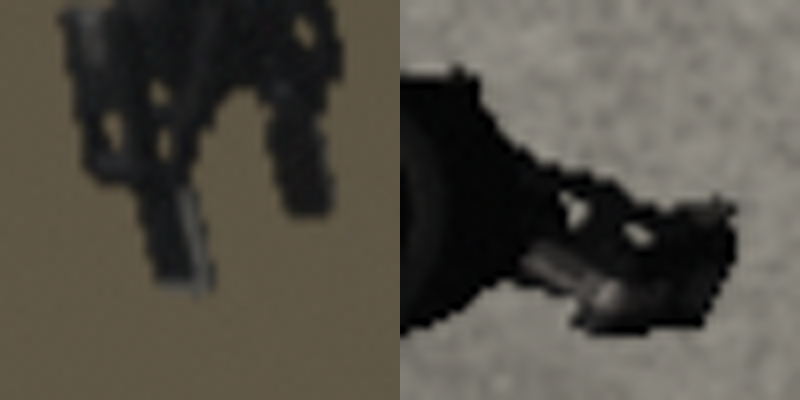

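The start picture shows the open fingertips about 41 mm above the reported TCP instead of 13 mm, and the shut tip in the earlier picture is also about 26 mm short. So the real shut tip lies about 26 mm behind the reported TCP, and it passed just above the box with no contact. I'll back off and go 26 mm deeper.

Request:
drive_tool:
  deltas:
    - [1,-0.1,0.5,0,0,0,0]
    - [2.5,-0.24,0.5,0,0,0,0]
    - [4,-0.4,0.5,0,0,0,0]
    - [5.3,-0.5,0.5,0,0,0,0]
    - [5.3,-0.5,0,0,0,0,0]
    - [5.3,-0.5,-1,0,0,0,0]
    - [5.3,-0.5,-2,0,0,0,0]
    - [5.3,-0.5,-3.2,0,0,0,0]

```text
clock: 4.72
position: [0.6519, 0.1937, 0.1246]
ee_rot: [3.14, 0.439, 3.05]
contact_force: [0.7, -0.1, 0.0]
opening: 0.0
```

```bash
cat > look.py <<'E'
from h import *; import sys
n=sys.argv[1]; x0,y0,k=map(int,sys.argv[2:5]) if len(sys.argv)>4 else (225,60,0)
s=r.grab_frame('side'); t=r.grab_frame('top'); o=r.observe(); st()
z=R.from_euler('xyz',o['ee_rot']).as_matrix()[:,2]; print('real tip px side',proj(s,o['position']-.026*z).round(1),'top',proj(t,o['position']-.026*z).round(1))
a=cv2.resize(s['img'][60:200,225:335],(440,560),interpolation=2); b=cv2.resize(t['img'][150:290,190:280],(360,560),interpolation=2)
cv2.imwrite(f'pics/{n}.png',np.hstack([a,b])[:,:,::-1])
E
python3 look.py behind2
```

```text
t 4.82 rack [0.1493 0.0941 0.122 ] world [0.6497 0.1931 0.122 ] tool z(rack) [ 0.42   0.001 -0.907] F [-0.4 -0.1 -0.6] M [ 0.02  0.4  -0.01] open 0.002 q [ 0.25  0.36 -0.48  0.31 -0.14  0.31]
real tip px side [326.2 114.2] top [224.  161.5]
```

View pics/behind2.png

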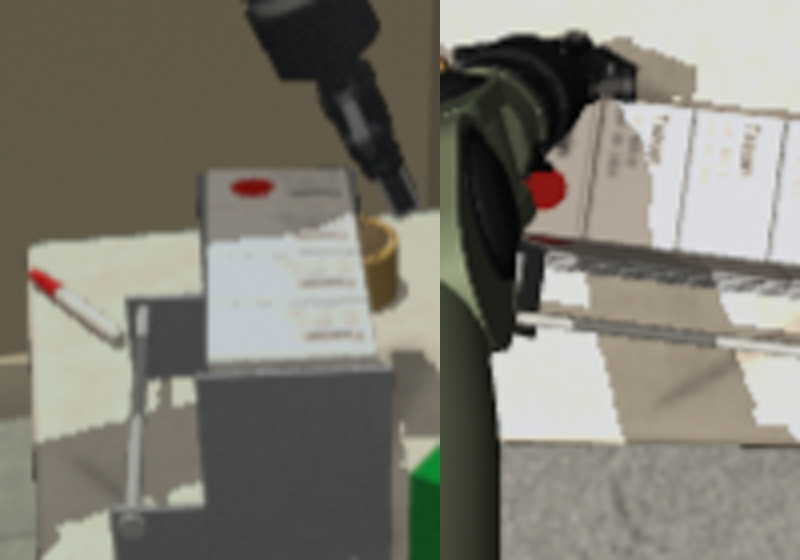

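The tip is now at side px (326,113), below the box top and behind it, which agrees with the corrected prediction. Pulling.

Request:
drive_tool:
  deltas:
    - [-0.7,0.07,0,0,0,0,0]
    - [-1.3,0.12,0,0,0,0,0]
    - [-1.8,0.17,0.1,0,0,0,0]
    - [-2.3,0.22,0.3,0,0,0,0]
    - [-2.8,0.27,0.6,0,0,0,0]
    - [-3.3,0.31,0.8,0,0,0,0]
    - [-3.8,0.36,1.0,0,0,0,0]

```text
clock: 5.4
position: [0.616, 0.1975, 0.1378]
ee_rot: [3.139, 0.443, 3.049]
contact_force: [1.6, -0.6, 1.9]
opening: 0.002
```

```bash
python3 - <<'E'
from h import *
st(); s=r.grab_frame('side'); i=s['img'].astype(int); m=((i[...,0]>120)&(i[...,1]<70)&(i[...,2]<70)); m[:,:240]=0;m[:,320:]=0;m[150:]=0
ys,xs=np.nonzero(m); print("sticker px",xs.mean(),ys.mean(),len(xs))
E
```

```text
t 5.4 rack [0.1154 0.0953 0.1378] world [0.616  0.1975 0.1378] tool z(rack) [ 0.429  0.003 -0.903] F [ 1.6 -0.6  1.9] M [ 0.01 -0.05 -0.04] open 0.002 q [ 0.27  0.29 -0.55  0.32 -0.15  0.33]
sticker px 281.0 104.0 1
```

Request:
drive_tool:
  deltas:
    - [-0.6,0.06,0.0,0,0,0,0]
    - [-1.2,0.11,0.1,0,0,0,0]
    - [-1.8,0.17,0.3,0,0,0,0]
    - [-2.4,0.23,0.5,0,0,0,0]
    - [-3.0,0.28,0.7,0,0,0,0]
    - [-3.6,0.34,0.9,0,0,0,0]
    - [-4.2,0.4,1.0,0,0,0,0]
    - [-4.8,0.45,1.1,0,0,0,0]

```text
clock: 6.12
position: [0.5659, 0.2017, 0.1465]
ee_rot: [3.141, 0.439, 3.05]
contact_force: [0.9, 0.3, 0.5]
opening: 0.002
```

```bash
python3 look.py tip3
```

```text
t 6.22 rack [0.0645 0.0947 0.1463] world [0.5653 0.2017 0.1463] tool z(rack) [ 0.424  0.002 -0.906] F [-0.2  0.5  0.6] M [ 0.05  0.43 -0.02] open 0.001 q [ 0.31  0.21 -0.63  0.32 -0.17  0.37]
real tip px side [295.5 107.2] top [217.7 189.7]
```

View pics/tip3.png

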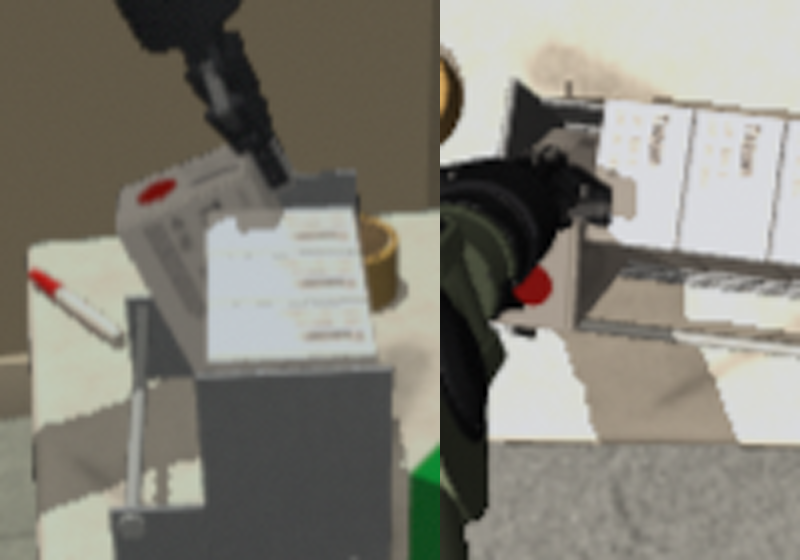

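The box is tipping forward (sticker at crop 157,190), the neighbours stand, and the finger is behind its rear face. I continue past the balance point.

Request:
drive_tool:
  deltas:
    - [-0.7,0.07,0.1,0,0,0,0]
    - [-1.4,0.13,0.2,0,0,0,0]
    - [-2.1,0.2,0.3,0,0,0,0]
    - [-2.8,0.26,0.35,0,0,0,0]
    - [-3.5,0.33,0.4,0,0,0,0]
    - [-4.2,0.4,0.4,0,0,0,0]
    - [-4.9,0.46,0.4,0,0,0,0]
    - [-5.6,0.53,0.4,0,0,0,0]

```text
clock: 6.88
position: [0.5105, 0.2072, 0.1511]
ee_rot: [3.14, 0.44, 3.05]
contact_force: [-0.0, -0.9, -0.1]
opening: 0.002
```

Request:
drive_tool:
  deltas:
    - [-0.5,0.05,0,0,0,0,0]
    - [-0.9,0.08,0,0,0,0,0]
    - [-0.9,0.08,0,0,0,0,0]

```text
clock: 7.13
position: [0.5019, 0.208, 0.1514]
ee_rot: [3.14, 0.441, 3.05]
contact_force: [2.1, 0.0, 0.4]
opening: 0.001
```

```bash
python3 look.py tip4
```

```text
t 7.23 rack [0.0012 0.095  0.1513] world [0.5024 0.208  0.1513] tool z(rack) [ 0.426  0.003 -0.905] F [0.2 0.7 0.7] M [0.01 0.43 0.09] open 0.002 q [ 0.37  0.11 -0.74  0.32 -0.19  0.43]
real tip px side [272.2 106.3] top [213.9 212.2]
```

View pics/tip4.png

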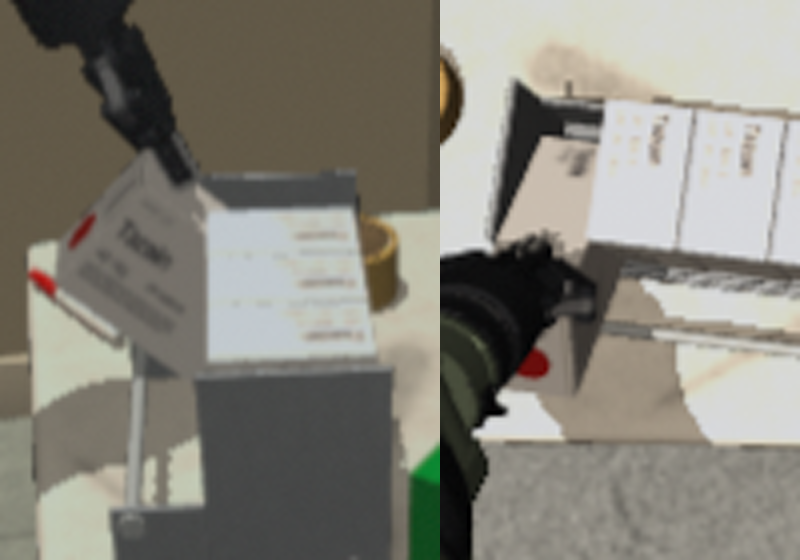

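The box now leans on the bar (top-front corner at crop 60,285) and the neighbours are untouched. I raise the finger clear, then lean the tool along the box's axis.

Request:
drive_tool:
  deltas:
    - [0.3,0,1.5,0,0,0,0]
    - [0.3,0,3.5,0,0,0,0]
    - [0.3,0,6.5,0,0,0,0]
    - [0.3,0,8,0,0,0,1]
    - [0.3,0,8,0,0,0,1]

```text
clock: 7.65
position: [0.5081, 0.2088, 0.2356]
ee_rot: [3.137, 0.446, 3.048]
contact_force: [-0.3, -0.8, 0.2]
opening: 0.274
```

```bash
python3 - <<'E'
from h import *
st(); s=r.grab_frame('side'); t=r.grab_frame('top')
def box(d,h,y,th,xf):
    a=np.radians(th); return RO+RM@np.array([xf+d*np.cos(a)-h*np.sin(a),y,.006+d*np.sin(a)+h*np.cos(a)])
for th,xf in((38.3,-.003),(40.1,0)):
    for d,h in((0,.166),(.1,.166),(0,.1)): print(th,d,h,'side near',proj(s,box(d,h,.064,th,xf)).round(1),'far',proj(s,box(d,h,.126,th,xf)).round(1),'top near',proj(t,box(d,h,.064,th,xf)).round(1))
i=s['img'].astype(int); m=((i[...,0]>90)&(i[...,1]<60)&(i[...,2]<60)); m[:,:236]=0;m[:,300:]=0;m[150:]=0
k,l,sx,c=cv2.connectedComponentsWithStats(m.astype(np.uint8)); print([(c[j].round(1),sx[j][4]) for j in range(1,k) if sx[j][4]>8])
print("sticker pred",proj(s,box(.033,.166,.0968,40.1,0)),proj(s,box(.033,.166,.0968,38.3,-.003)))
g=cv2.cvtColor(s['img'],cv2.COLOR_RGB2GRAY); print("row127..135 x230..250"); print(g[124:136:2,230:252])
to([-.080,.095,.190],40)
E
```

```text
t 7.65 rack [0.0068 0.0963 0.2356] world [0.5081 0.2088 0.2356] tool z(rack) [ 0.432  0.005 -0.902] F [-0.3 -0.8  0.2] M [ 0.09  0.35 -0.04] open 0.274 q [ 0.37  0.02 -0.6   0.55 -0.19  0.42]
38.3 0 0.166 side near [237.5 125.8] far [238.9 115.3] top near [223.3 249.2]
38.3 0.1 0.166 side near [264.9 103.4] far [265.2  93.6] top near [222.4 219.1]
38.3 0 0.1 side near [254.6 141.8] far [255.2 130.9] top near [229.1 235.6]
40.1 0 0.166 side near [237.3 126.9] far [238.7 116.3] top near [223.5 249.6]
40.1 0.1 0.166 side near [263.8 103.8] far [264.1  93.9] top near [222.3 220.2]
40.1 0 0.1 side near [254.9 142.4] far [255.5 131.5] top near [229.3 235.5]
[(array([245.4, 117.1]), np.int32(17))]
sticker pred [246.41734136 113.85225174] [246.94517926 112.99796106]
row127..135 x230..250
[[ 87  95 172 191 194 193 193 193 188 140 118 115 114 116 117 112 111 110
  110 104  91  89]
 [ 87  92 166 172 179 190 191 192 180 131 117 115 116 115 112 104  97  94
   99 103 106 108]
 [ 89  90  96  86  92 113 136 164 161 125 116 117 114 112 104  95  94  93
   95  94  97 102]
 [ 90  98 136 105  73  62  73  86 106 113 114 113 113 112 112 111 106 100
   96  93  96  93]
 [ 91 104 163 157 116  94  70  68  95 145 145 123 114 113 112 112 113 112
  109 103  97  92]
 [ 90 103 165 189 192 188 156 114 103 148 167 182 165 139 121 114 113 113
  112 113 113 108]]
move [-8.41  0.77 -4.14] turn [ -1.5 -14.7  -0.2] rows>= 2.3
```

```bash
python3 - <<'E'
from h import *
s=r.grab_frame('side'); t=r.grab_frame('top')
def box(d,h,y,th,xf):
    a=np.radians(th); return RO+RM@np.array([xf+d*np.cos(a)-h*np.sin(a),y,.006+d*np.sin(a)+h*np.cos(a)])
for xf in(-.003,0,.004,.008,.012):
    v=np.hypot(.052+xf,.054); th=np.degrees(np.arccos(.005/v)-np.arctan2(.054,.052+xf))
    print(xf,th.round(1),'sticker side',proj(s,box(.033,.166,.0968,th,xf)).round(1),'top',proj(t,box(.033,.166,.0968,th,xf)).round(1),'near FT',proj(s,box(0,.166,.064,th,xf)).round(1),proj(t,box(0,.166,.064,th,xf)).round(1),'RT near',proj(s,box(.1,.166,.064,th,xf)).round(1),'RT far',proj(s,box(.1,.166,.126,th,xf)).round(1))
for f,(a,b,c,d) in((s,(236,300,90,150)),(t,(190,240,200,255))):
    i=f['img'].astype(int); m=((i[...,0]>90)&(i[...,1]<60)&(i[...,2]<60)); q=np.zeros_like(m); q[c:d,a:b]=m[c:d,a:b]
    k,l,sx,c=cv2.connectedComponentsWithStats(q.astype(np.uint8)); print([(c[j].round(1),sx[j].tolist()) for j in range(1,k) if sx[j][4]>8])
cv2.imwrite('pics/lean.png',cv2.resize(s['img'][80:180,222:322],(600,600),interpolation=2)[:,:,::-1])
E
```

```text
-0.003 38.3 sticker side [247. 113.] top [211.2 238.2] near FT [237.5 125.8] [223.3 249.2] RT near [265.  103.4] RT far [265.2  93.6]
0 40.1 sticker side [246.4 113.8] top [211.3 238.8] near FT [237.3 126.9] [223.5 249.6] RT near [263.8 103.8] RT far [264.1  93.9]
0.004 42.4 sticker side [245.9 115. ] top [211.5 239.5] near FT [237.1 128.3] [223.8 250. ] RT near [262.5 104.3] RT far [262.8  94.4]
0.008 44.5 sticker side [245.6 116.1] top [211.7 240.1] near FT [237.2 129.7] [224.1 250.2] RT near [261.4 104.9] RT far [261.8  95. ]
0.012 46.4 sticker side [245.4 117.2] top [212.  240.4] near FT [237.3 131. ] [224.4 250.2] RT near [260.5 105.5] RT far [261.   95.6]
[(array([245.2, 117.3]), [243, 114, 6, 8, 18])]
[(array([211.7, 240. ]), [207, 237, 10, 7, 57])]
```

View pics/lean.png

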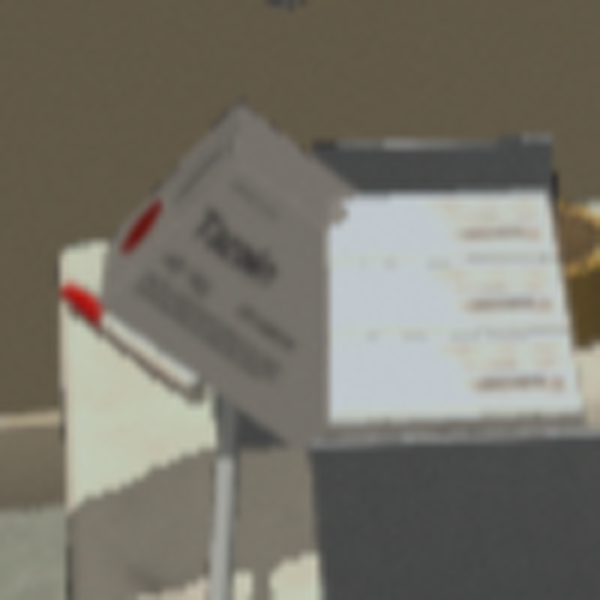

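The view shows the box at rest on the bar, leaning about 44° by the sticker position (top 211.7,240; side 245,117), with its foot about 8 mm behind its original line, and the neighbours upright. I go to the pre-grasp pose along its axis.

```bash
python3 -c "
from h import *
to([-.080,.095,.172],43)"
```

```text
move [-8.29  0.81 -5.76] turn [ -1.7 -17.8  -0.2] rows>= 2.5
```

Request:
drive_tool:
  deltas:
    - [-2,0.1,0,-0.5,-5,0,1]
    - [-4,0.3,0,-1,-10,0,1]
    - [-6,0.5,-1,-1.5,-15,0,1]
    - [-8.4,0.7,-3,-1.7,-17.7,-0.2,1]
    - [-8.4,0.7,-5,-1.7,-17.7,-0.2,1]
    - [-8.4,0.7,-6,-1.7,-17.7,-0.2,1]
    - [-8.4,0.7,-6,-1.7,-17.7,-0.2,1]

```text
clock: 8.43
position: [0.418, 0.2134, 0.1669]
ee_rot: [-3.136, 0.745, 3.053]
contact_force: [0.2, -0.2, -0.1]
opening: 1.001
```

```bash
python3 -c "
from h import *
st(); to([-.080,.095,.172],43); to([-.015,.095,.102],43)"
```

```text
t 8.43 rack [-0.0832  0.0925  0.1669] world [0.418  0.2134 0.1669] tool z(rack) [ 0.678 -0.002 -0.735] F [ 0.2 -0.2 -0.1] M [ 0.07  0.66 -0.02] open 1.001 q [ 0.64 -0.07 -1.1  -0.06 -0.47  0.58]
move [0.35 0.22 0.51] turn [ 0.2 -0.3 -0.1] rows>= 0.2
move [ 6.82 -0.39 -6.49] turn [ 0.2 -0.3 -0.1] rows>= 2.3
```

Request:
drive_tool:
  deltas:
    - [0.5,0.25,-0.2,0,0,0,1]
    - [1.5,0.1,-1.1,0,0,0,1]
    - [2.5,0,-2.1,0,0,0,1]
    - [3.5,-0.1,-3.1,0,0,0,1]
    - [4.5,-0.2,-4.1,0,0,0,1]
    - [5.3,-0.25,-5,0,0,0,1]
    - [6.1,-0.3,-5.7,0,0,0,1]
    - [6.1,-0.3,-5.7,0,0,0,1]

```text
clock: 9.1
position: [0.4846, 0.2116, 0.1139]
ee_rot: [3.141, 0.751, 3.044]
contact_force: [-0.1, 0.4, -0.0]
opening: 0.998
```

```bash
python3 - <<'E'
from h import *
st(); to([-.015,.095,.102],43)
s=r.grab_frame('side'); t=r.grab_frame('top')
a=cv2.resize(s['img'][70:170,222:302],(480,600),interpolation=2); b=cv2.resize(t['img'][185:285,190:242],(312,600),interpolation=2)
cv2.imwrite('pics/pregrasp.png',np.hstack([a,b])[:,:,::-1])
E
```

```text
t 9.1 rack [-0.0168  0.0969  0.1139] world [0.4846 0.2116 0.1139] tool z(rack) [ 0.682 -0.001 -0.731] F [-0.1  0.4 -0. ] M [0.04 0.59 0.02] open 0.998 q [ 0.52  0.16 -1.1  -0.35 -0.41  0.48]
move [ 0.16 -0.21 -1.19] turn [-0.   0.   0.1] rows>= 0.3
```

View pics/pregrasp.png

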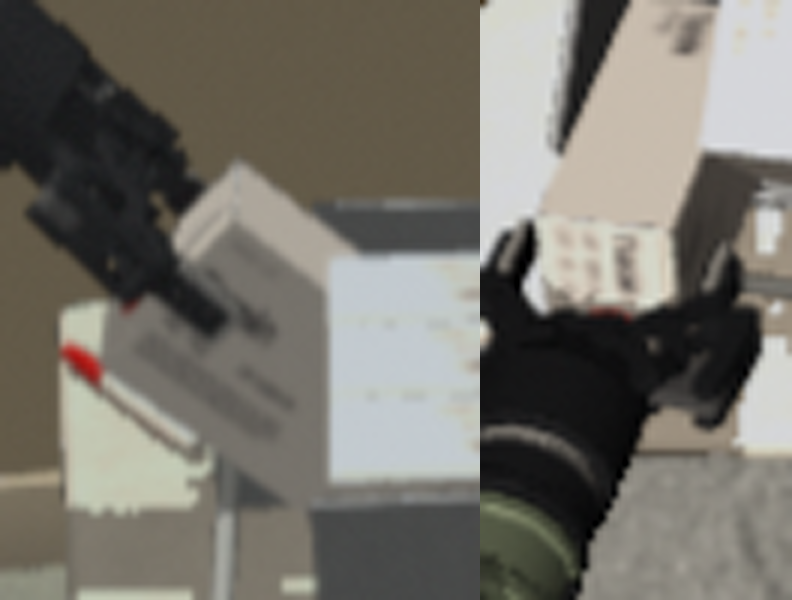

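The fingers straddle the box (near finger tip at crop 215,325, parallel to its axis; top-view fingers at 515,240 and 725,270) with no contact force. I go a little deeper and close.

Request:
drive_tool:
  deltas:
    - [0.05,-0.1,-0.5,0,0,0,1]
    - [0.1,-0.2,-0.9,0,0,0,1]
    - [0.1,-0.2,-0.9,0,0,0,1]
    - [0.1,-0.2,-0.9,0,0,0,0.6]
    - [0.1,-0.2,-0.9,0,0,0,0.5]
    - [0.1,-0.2,-0.9,0,0,0,0.5]
    - [0.1,-0.2,-0.9,0,0,0,0.5]
    - [0.1,-0.2,-0.9,0,0,0,0.5]
  grip_force: 60

```text
clock: 9.87
position: [0.4834, 0.2102, 0.1055]
ee_rot: [3.14, 0.751, 3.047]
contact_force: [-0.9, 1.9, 1.6]
opening: 0.719
```

```bash
python3 -c "
from h import *
st()"
```

```text
t 9.87 rack [-0.0178  0.0955  0.1055] world [0.4834 0.2102 0.1055] tool z(rack) [ 0.682  0.001 -0.731] F [-0.9  1.9  1.6] M [0.21 0.6  0.14] open 0.719 q [ 0.52  0.18 -1.12 -0.39 -0.4   0.47]
```

Opening 0.72 (61 mm) means the box is held. Lifting slowly, straight up first.

Request:
drive_tool:
  deltas:
    - [0,0,0.4,0,0,0,0.5]
    - [0,0,0.8,0,0,0,0.5]
    - [0,0,1.2,0,0,0,0.5]
    - [0,0,1.6,0,0,0,0.5]
    - [0,0,2.0,0,0,0,0.5]
    - [-0.3,0.03,2.5,0,0,0,0.5]
    - [-0.6,0.06,3,0,0,0,0.5]

```text
clock: 10.45
position: [0.4771, 0.2104, 0.1356]
ee_rot: [3.141, 0.75, 3.047]
contact_force: [-0.5, 0.4, -3.9]
opening: 0.718
```

```bash
python3 - <<'E'
from h import *
st(); to([-.0178,.095,.1055],43)
s=r.grab_frame('side'); cv2.imwrite('pics/lift.png',cv2.resize(s['img'][50:190,212:352],(560,560),interpolation=2)[:,:,::-1])
E
```

```text
t 10.45 rack [-0.0241  0.095   0.1356] world [0.4771 0.2104 0.1356] tool z(rack) [ 0.682  0.    -0.731] F [-0.5  0.4 -3.9] M [0.15 1.32 0.05] open 0.718 q [ 0.53  0.09 -1.09 -0.26 -0.41  0.48]
move [ 0.63 -0.06 -3.01] turn [-0.  0.  0.] rows>= 0.7
```

Request:
drive_tool:
  deltas:
    - [-0.7,0.06,1.4,0,0,0,0.5]
    - [-1.5,0.14,3,0,0,0,0.5]
    - [-2.3,0.22,5,0,0,0,0.5]
    - [-3.2,0.3,7,0,0,0,0.5]
    - [-4.1,0.39,9,0,0,0,0.5]
    - [-5,0.47,11,0,0,0,0.5]
    - [-5.9,0.56,13,0,0,0,0.5]
    - [-6.8,0.64,15,0,0,0,0.5]

```text
clock: 11.17
position: [0.4082, 0.2164, 0.2861]
ee_rot: [3.141, 0.751, 3.047]
contact_force: [1.0, 0.2, -3.2]
opening: 0.722
```

```bash
python3 - <<'E'
from h import *
st(); to([-.095,.09,.29],0)
E
```

```text
t 11.17 rack [-0.0934  0.0946  0.2861] world [0.4082 0.2164 0.2861] tool z(rack) [ 0.682  0.    -0.731] F [ 1.   0.2 -3.2] M [0.17 1.32 0.05] open 0.722 q [ 0.67 -0.28 -0.89  0.37 -0.49  0.61]
move [-0.21 -0.44  0.39] turn [ 4.  42.8  0. ] rows>= 6.0
```

Request:
drive_tool:
  deltas:
    - [0,0,0.3,0.5,5,0,0.5]
    - [0,0,0.3,1,10,0,0.5]
    - [0,0,0.3,1.5,15,0,0.5]
    - [0,0,0.3,2,21,0,0.5]
    - [0,0,0.3,2.5,27,0,0.5]
    - [0,0,0.3,3,33,0,0.5]
    - [0,0,0.3,3.6,38.5,0,0.5]
    - [0,0,0.3,4.1,43.5,0,0.5]

```text
clock: 11.83
position: [0.4105, 0.2165, 0.2891]
ee_rot: [3.141, -0.013, 3.046]
contact_force: [0.6, 0.0, -4.5]
opening: 0.716
```

```bash
python3 - <<'E'
from h import *
st(); to([.482,-.272,.27],0,4,False)
E
```

```text
t 11.83 rack [-0.0911  0.0949  0.2891] world [0.4105 0.2165 0.2891] tool z(rack) [-0.013  0.    -1.   ] F [ 0.6  0.  -4.5] M [-0.04 -0.06  0.  ] open 0.716 q [ 0.32  0.13 -0.23  1.23  0.01  0.42]
move [  7.15 -48.85  -1.91] turn [-0.  -0.8  9.5] rows>= 11.8
```

Request:
drive_tool:
  deltas:
    - [0,-2,0,0,0,0.5,0.5]
    - [0.3,-5,0,0,0,1,0.5]
    - [0.7,-8,0,0,0,2,0.5]
    - [1.1,-11.5,0,0,0,3,0.5]
    - [1.6,-15,0,0,0,4,0.5]
    - [2.2,-18.5,0,0,0,5,0.5]
    - [2.8,-22,0,0,0,6,0.5]
    - [3.4,-25.5,0,0,0,7,0.5]

```text
clock: 12.5
position: [0.4435, -0.0403, 0.2885]
ee_rot: [-3.14, -0.011, -3.113]
contact_force: [1.2, 0.8, -3.9]
opening: 0.72
```

Request:
drive_tool:
  deltas:
    - [0.7,-3.5,0,0,0,1,0.5]
    - [1.4,-7,0,0,0,1.5,0.5]
    - [2,-10.5,0,0,0,2,0.5]
    - [2.6,-14,0,0,0,2.5,0.5]
    - [3.2,-17.5,0,0,0,2.5,0.5]
    - [3.6,-20.5,0,0,0,2.5,0.5]
    - [3.7,-22.5,-1,0,0,2.5,0.5]
    - [3.8,-23.2,-2,0,0,2.5,0.5]

```text
clock: 13.17
position: [0.4818, -0.2743, 0.2681]
ee_rot: [-3.138, -0.011, -3.074]
contact_force: [0.2, -0.2, -4.0]
opening: 0.718
```

```bash
python3 - <<'E'
from h import *
st(); to([.482,-.272,.15],0,4,False)
s=r.grab_frame('side'); t=r.grab_frame('top')
a=cv2.resize(s['img'][110:330,210:390],(460,562),interpolation=2); b=cv2.resize(t['img'][160:280,335:415],(340,510),interpolation=2)
c=np.zeros((562,800,3),np.uint8); c[:,:460]=a; c[:510,460:]=b
cv2.imwrite('pics/over.png',c[:,:,::-1])
E
```

```text
t 13.17 rack [ 0.0261 -0.3871  0.2681] world [ 0.4818 -0.2743  0.2681] tool z(rack) [-0.01  -0.006 -1.   ] F [ 0.2 -0.2 -4. ] M [ 0.03 -0.12  0.  ] open 0.718 q [-0.64  0.31 -0.05  1.22 -0.01 -0.71]
move [  0.02   0.23 -11.81] turn [ 0.3 -0.6  0.1] rows>= 2.8
```

View pics/over.png

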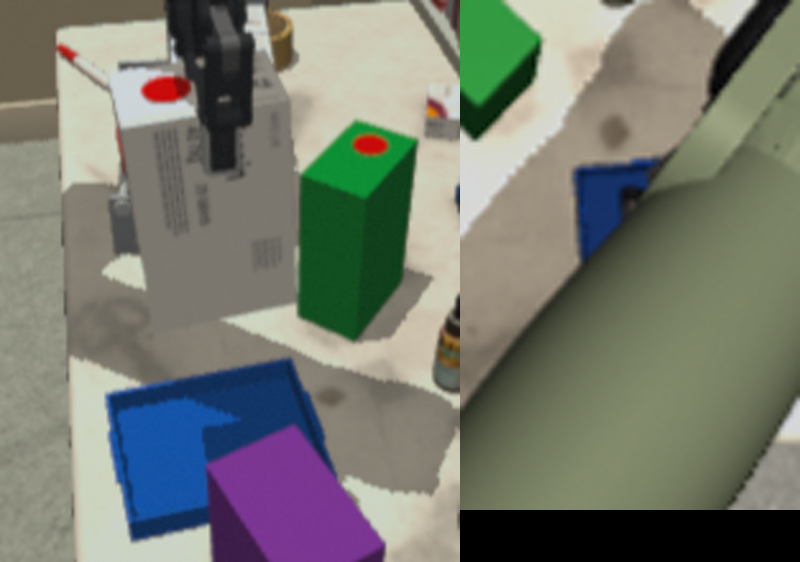

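The box hangs over the tray. I measure its tilt and bottom height from its near-face corners (crop 155,330; 297,303; 118,128; 290,97).

```bash
python3 - <<'E'
from h import *
s=r.grab_frame('side'); n=np.array([-np.sin(np.radians(4)),np.cos(np.radians(4)),0]); p0=np.array([.4818,-.2743,0])-.031*n
k=2.5556; Q={}
for name,(x,y) in dict(BL=(155,330),BR=(297,303),TL=(118,128),TR=(290,97)).items():
    o,d=ray(s,((x+.5)/k-.5+210,(y+.5)/k-.5+110)); Q[name]=o+d*((p0-o)@n)/(d@n); print(name,Q[name].round(4))
for a,b in(("BL","BR"),("TL","TR"),("BL","TL"),("BR","TR")):
    v=Q[b]-Q[a]; print(a,b,np.linalg.norm(v).round(4),"elev deg",np.degrees(np.arctan2(v[2],v[0])).round(2))
E
```

```text
BL [ 0.4376 -0.3085  0.1808]
BR [ 0.5349 -0.3017  0.1824]
TL [ 0.428  -0.3091  0.3409]
TR [ 0.5277 -0.3022  0.3461]
BL BR 0.0975 elev deg 0.94
TL TR 0.1001 elev deg 3.0
BL TL 0.1604 elev deg 93.45
BR TR 0.1639 elev deg 92.51
```

Sizes match (98–100 × 160–164 mm). The box leans about 2.4° back towards the robot, and its bottom is about 87 mm below the TCP. I correct 2° and descend.

Request:
drive_tool:
  deltas:
    - [-0.2,0.1,-2,0.2,1,0,0.5]
    - [-0.3,0.2,-4.5,0.3,2,0,0.5]
    - [-0.3,0.2,-7,0.3,2,0,0.5]
    - [-0.3,0.2,-9.5,0.3,2,0,0.5]
    - [-0.3,0.2,-12,0.3,2,0,0.5]
    - [-0.3,0.2,-13.8,0.3,2,0,0.5]
    - [-0.3,0.2,-15,0.3,2,0,0.5]
    - [-0.3,0.2,-15.5,0.3,2,0,0.5]

```text
clock: 13.98
position: [0.4776, -0.2658, 0.112]
ee_rot: [3.132, -0.048, -3.068]
contact_force: [-0.9, -0.5, -3.7]
opening: 0.717
```

Request:
drive_tool:
  deltas:
    - [0,0,-0.2,0,0,0,0.5]
    - [0,0,-0.4,0,0,0,0.5]
    - [0,0,-0.6,0,0,0,0.5]
    - [0,0,-0.8,0,0,0,0.5]
    - [0,0,-0.9,0,0,0,0.5]
    - [0,0,-0.9,0,0,0,0.5]

```text
clock: 14.48
position: [0.4784, -0.2683, 0.1044]
ee_rot: [3.134, -0.046, -3.07]
contact_force: [-0.4, -0.2, -4.0]
opening: 0.717
```

```bash
python3 -c "
from h import *
st(); to([.48,-.272,.1],0,4,False)"
```

```text
t 14.48 rack [ 0.0222 -0.3814  0.1044] world [ 0.4784 -0.2683  0.1044] tool z(rack) [-0.047 -0.    -0.999] F [-0.4 -0.2 -4. ] M [-0.04 -0.13 -0.03] open 0.717 q [-0.63  0.44 -0.29  0.88 -0.02 -0.7 ]
move [ 0.16 -0.37 -0.44] turn [-0.2 -2.7 -0.1] rows>= 0.4
```

Request:
drive_tool:
  deltas:
    - [0.1,-0.2,-0.1,0,0,0,0.5]
    - [0.1,-0.3,-0.3,0,0,0,0.5]
    - [0.1,-0.3,-0.5,0,0,0,0.5]
    - [0.1,-0.3,-0.7,0,0,0,0.5]
    - [0.1,-0.3,-0.8,0,0,0,0.5]

```text
clock: 14.9
position: [0.4791, -0.271, 0.0957]
ee_rot: [3.133, -0.047, -3.07]
contact_force: [0.0, 0.7, -4.1]
opening: 0.721
```

Request:
drive_tool:
  deltas:
    - [0,0,-0.1,0,0,0,0.5]
    - [0,0,-0.2,0,0,0,0.5]
    - [0,0,-0.3,0,0,0,0.5]

```text
clock: 15.15
position: [0.4799, -0.271, 0.0941]
ee_rot: [3.134, -0.045, -3.07]
contact_force: [-1.2, 4.4, 11.1]
opening: 0.721
```

Request:
drive_tool:
  deltas:
    - [0,0,0.1,0,0,0,0.5]
    - [0,0,0.1,0,0,0,0.5]
    - [0,0,0.1,0,0,0,0.5]
  grip_force: 20

```text
clock: 15.4
position: [0.4796, -0.2712, 0.0944]
ee_rot: [3.134, -0.046, -3.07]
contact_force: [-0.2, 0.3, -0.5]
opening: 0.716
```

```bash
python3 - <<'E'
from h import *
st(); s=r.grab_frame('side')
cv2.imwrite('pics/down.png',cv2.resize(s['img'][190:330,240:360],(600,700),interpolation=2)[:590,:,::-1])
E
```

```text
t 15.4 rack [ 0.0237 -0.3842  0.0944] world [ 0.4796 -0.2712  0.0944] tool z(rack) [-0.046 -0.    -0.999] F [-0.2  0.3 -0.5] M [ 0.09  0.04 -0.06] open 0.716 q [-0.63  0.45 -0.29  0.86 -0.02 -0.7 ]
```

View pics/down.png

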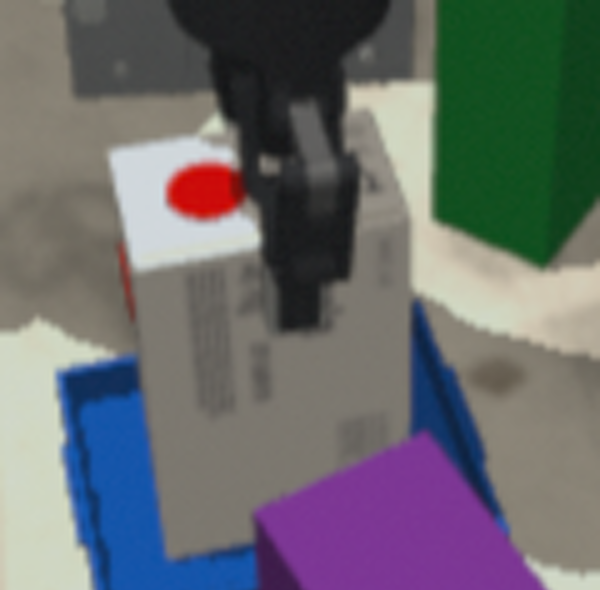

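The box stands in the tray: its bottom-left corner is on the floor at crop (165,557), and the wrist reads 0.5 N, so the tray carries the weight. Releasing slowly.

Request:
drive_tool:
  deltas:
    - [0,0,0,0,0,0,0.74]
    - [0,0,0,0,0,0,0.76]
    - [0,0,0,0,0,0,0.8]
    - [0,0,0,0,0,0,0.86]
    - [0,0,0,0,0,0,0.92]
    - [0,0,0,0,0,0,0.92]

```text
clock: 15.95
position: [0.4794, -0.2713, 0.0943]
ee_rot: [3.134, -0.046, -3.07]
contact_force: [0.2, -0.4, -0.6]
opening: 0.92
```

Request:
drive_tool:
  deltas:
    - [0.05,0,1,0,0,0,0.92]
    - [0.1,0,2.5,0,0,0,0.92]
    - [0.2,0,5,0,0,0,0.92]
    - [0.3,0,8,0,0,0,0.92]
    - [0.4,0,11,0,0,0,0.92]
    - [0.5,0,14,0,0,0,0.92]
    - [0.5,0,17,0,0,0,0.92]

```text
clock: 16.53
position: [0.4843, -0.271, 0.2666]
ee_rot: [3.134, -0.046, -3.07]
contact_force: [1.4, -0.1, -0.7]
opening: 0.924
```

Request:
drive_tool:
  deltas:
    - [-1,3,1,0,0,0,0.92]
    - [-3,6,1,0,0,0,0.92]
    - [-5,10,1,0,0,0,0.92]
    - [-7,14,1,0,0,0,0.92]
    - [-9,18,1,0,0,0,0.92]
    - [-10,21,1,0,0,0,0.92]
    - [-10,21,1,0,0,0,0.92]

```text
clock: 17.12
position: [0.3809, -0.0559, 0.2752]
ee_rot: [3.131, -0.047, -3.064]
contact_force: [-1.0, -0.5, -0.1]
opening: 0.922
```

```bash
python3 - <<'E'
from h import *
st(); s=r.grab_frame('side'); t=r.grab_frame('top')
a=s['img'][80:400,215:445]; b=t['img'][125:285,180:500]
A=cv2.resize(a,(400,556),interpolation=2); B=cv2.resize(b,(400,200),interpolation=2)
C=cv2.resize(t['img'][185:265,350:430],(340,340),interpolation=2)
c=np.zeros((556,800,3),np.uint8); c[:,:400]=A; c[:200,400:]=B; c[206:546,400:740]=C
cv2.imwrite('pics/final.png',c[:,:,::-1])
E
```

```text
t 17.12 rack [-0.0949 -0.1791  0.2752] world [ 0.3809 -0.0559  0.2752] tool z(rack) [-0.048  0.002 -0.999] F [-1.  -0.5 -0.1] M [-0.06 -0.04  0.03] open 0.922 q [-0.33  0.01 -0.39  1.22 -0.01 -0.41]
```

View pics/final.png

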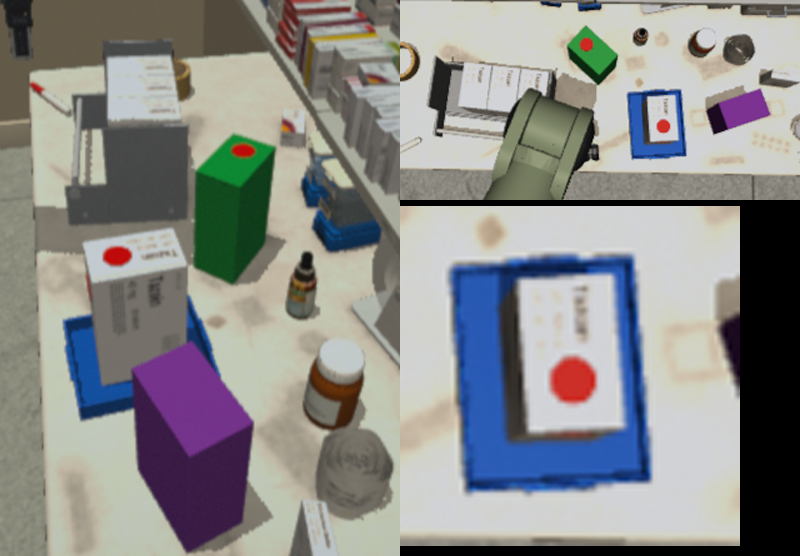

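The box stands upright in the tray (top-view crop, top face 518–624 × 272–436), the three others are still in the row, and both bottles stand. One numeric check of the centre, then I hand in.

```bash
python3 - <<'E'
from h import *
t=r.grab_frame('top'); s=r.grab_frame('side')
P=np.array([onz(t,((x-400+.5)/4.25-.5+350,(y-206+.5)/4.25-.5+185),.170)[:2] for x,y in((518,280),(612,272),(624,430),(526,436))])
print(P.round(4).tolist(),"centre",P.mean(0).round(4),"edges",np.linalg.norm(np.diff(P[[0,1,2,3,0]],axis=0),axis=1).round(3))
print("top pt height sticker", tri(t,(350+(573-400)/4.25,185+(380-206)/4.25),s,(215+117/1.739,80+256/1.7375)))
print(r.close_job())
E
```

```text
[[0.5265, -0.2363], [0.5326, -0.2966], [0.4314, -0.3039], [0.4266, -0.2417]] centre [ 0.4793 -0.2696] edges [0.061 0.101 0.062 0.1  ]
top pt height sticker (array([ 0.46162402, -0.27252273,  0.17035403]), np.float64(5.698034798445239e-05))
the job is handed in; nothing more can be done
None
```

The white stickered box is out of the row and standing upright in the blue tray, and the job is handed in. I tipped it by its rear top edge onto the front bar, gripped it there at about 44° and lifted it out. I then lowered it until the tray carried its weight and released it. The robot's clock read about 17 s at the end, and the readings I took stayed well under the force limits.

**Last checks**
- **Position:** the box's top-face centre measured (0.479, -0.270), against a tray centre of (0.480, -0.272).
- **Upright:** its edges measured 61–62 × 100–101 mm, and its top was at 0.170 m, as expected for a box standing flat on the tray floor.
- **Surroundings:** the last picture shows the other three boxes in the row, both bottles standing and the gripper clear. I judged these by eye and did not measure them.

**What disagreed**
- **Fingertip position:** the real fingertips sat about 26 mm short of the reported tool point. My first pull therefore passed above the box without contact, and I corrected this from the pictures before pulling again.
- **Lean on the bar:** the box leaned about 44° rather than 40°, with its foot about 8 mm further back.
- **Tilt before lowering:** it hung about 2.4° off vertical in the gripper, so I turned it back 2° first.
- **Picture budget:** I viewed about 16 pictures, more than the 10 planned.

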